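# Dock the tube carriage and set its brake

### The arm

A 6-joint arm with a two-finger parallel gripper is mounted at the origin on a cart in front of the work surface, level with it; the furniture and walls round the work are solid. World frame = base frame: x ahead of the robot, y to its left, z up, the work surface at z = 0. Lengths are in m, angles in degrees, forces in N, time in s.
With the tool pointing down it reaches from about 0.4 to 0.825 m from the base axis. Payload 7 kg.
Tool frame: the origin (TCP) lies midway between the tips of the shut fingers; the grasp point (between the pads) lies 19 mm behind it; z points along the fingers, y is the line along which they close (so a half turn about z gives the same grasp; the last joint's range is limited). The gripper opens to 88 mm and grips with 3 to 60 N. Pads are 19 mm wide; open, the fingers measure 130 mm over their backs; the gripper's body (78 mm by 193 mm) begins 47 mm behind the grasp point.
Start: joints at [92.309, 20.546, 0.682, 0, -70.136, -16.507], TCP at [0.166, 0.654, 0.227] pointing down, gripper open.
Joint ranges: [-176.03, 176.03], [-82.01, 121.73], [-58.28, 71.71], [-173.87, 95.51], [-174.79, -0.11], [-173.66, 173.66]. Speed limits (degrees/s): [136.94, 136.94, 172.46, 180, 180, 180].

### API

Orientations are given as [roll, pitch, yaw] about the fixed x, y, z axes, in that order (R = Rz(yaw) Ry(pitch) Rx(roll)).
In Python, from plant import r gives the robot as it stands.
- The arm moves only by the tool drive_tool, never from a script. Its argument "commands" is a list of rows, each an object of numbers: "hand": the closure, from 0 (fully open) to 1 (shut); "tx", "ty", "tz": the shift along the world's x, y, z scaled (see below); "turn": the turn about the world's z scaled (see below). A call has 1 to 10 rows; each row is the pose to reach, as a shift and turn from the pose commanded when the call began; what a row does not reach only later rows make up. The controller multiplies each number of a shift by 0.6 m and each number of a turn by 90 degrees. A row lasts 1/10 s, in which the tool goes at most 50 mm and 8.59 degrees, less where a joint would pass 70% of its speed; a pose out of reach is approached as far as the arm can. A call with a number of a shift or a turn outside -1 to 1 is refused whole. A call with a gripper value outside its range is refused whole. The fingers move at their own pace and stop on an object; "grip_force" is the grip in N (left out, the last holds). Time passes only in rows, so rows that repeat a pose let the fingers close. It gives the time, the measured TCP pose, the force, the opening and the grip force at its end, in the units of the state.
- r.get_state(): the state, without advancing time (a new reading comes with each control period).
- r.capture(name): name is "scene" or "top" or "wrist"; returns a dict with "frame" (480x640x3 uint8, red, green, blue), "fx", "fy", "cx", "cy" (pixels), "D" ([k1, k2, p1, p2, k3] as OpenCV has them; the pictures are not rectified), "world_from_camera" (4x4, takes a point from camera to world coordinates); the wrist camera has in their place "T_tool_cam" (4x4, takes a point from camera to tool coordinates, whose origin is the TCP and whose axes are the flange's). Camera axes: x right, y down, z forward; pixel columns grow to the right and rows downward; lengths in m; the calibration is good to about 2 mm. A picture is of the moment at which its call begins: read the wrist's pose just before it. There is no depth.
- r.close_job(): hands the job in; it is judged then, once.
Trained networks look in the newest picture that a camera, given by its name, has taken for a name from the list of things; names that differ only in an ending like _2 or _b are one class to them, and where a whole thing is asked for, a point or a joint stands for the part that bears it (a point fixed in the world has none). Each returns a list of dicts, best first, with "score" (0 to 1); they miss things now and then, are a little off and sometimes report something else, mostly with a low value. They report only what shows in the picture. A call takes as long as a camera call.
- r.trace(label, camera): "pixels" (480x640 bool, what is visible of it) and "extent" ([left, top, right, bottom] in pixels, round what is visible of it).
The state is a dict: "time_s": time; "joints": joint angles; "qd": joint speeds; "joint_torque": joint torques, N m; "tcp_pos": TCP position; "eef_rot": TCP orientation; "contact_force": force on the tool from outside, world axes, zero at the start; "moment": the same for the moment, N m; "gripper_width": finger opening in m; "gripper_force": force on a finger pad.
Only numpy, scipy, OpenCV 4.12 (cv2) and the standard library are available. Lean on these libraries where they do the work, as an engineer would, in place of code of your own. Each camera call takes 0.05 s, during which the arm holds its last target. There are 200 camera calls.

### The job

Flick the red brake lever of the tube-rack carriage up to free it, then slide the carriage along its rail to the dock until it pushes the dock's sprung brass plunger about half-way in. Holding it against the plunger, press the lever firmly down until it stops and its shoe bites on the rail, and let go, so that the brake alone keeps the plunger about half-way in. Do not ram the plunger to the end of its stroke, and leave the cup, bottle and dish beside the rail where they stand.

Things in the scene. Friction and masses are not known exactly. Their poses are not given: they have to be found in the camera images.
- track: Fixed aluminium base plate 480 x 84 x 8 mm with a 30 mm wide steel rail, top at 22 mm. Origin: centre of its underside, on the bench; x runs along the rail towards the dock, z up.
- carriage (a joint): Position of the carriage along the track's x (m): the track x of the tray's origin. Stops at -0.080 and 0.150. Freed, it slides with about 0.8 N of friction plus light damping.
- tray: Blue tray of the carriage, 110 mm along the rail, 126 mm wide, top at 34 mm, with a fixed white tube rack (51 x 116 x 58 mm; its tubes reach 135 mm above the bench) on its front half. Origin: on the track's axis at bench height, under the tray's middle; x points to the dock. Its black striker plate, which meets the plunger, has its face at x = +60 mm.
- brake_lever (a joint): Angle of the red brake lever (rad): 0 = level, its rubber shoe just meets the rail; pressed on, it stops within 0.03 below 0, locked; 0.87 = up against its stop, brake free. It hinges on the tray's rear and points away from the dock. Its stiff hinge (0.45 N m, 5 N at the knob) keeps it where it is left. A shoe pressed with 8 to 15 N at the knob bites and holds against the plunger.
- lever_hinge (a point): The lever's hinge axis, on the carriage: tray x = -50 mm, y = 0, 58 mm above the bench; the axis lies across the rail, along the track's y; the frame is aligned with the track.
- lever_knob (a point): Centre of the lever's red cross grip: a lying cylinder 18 mm thick, 30 mm long across the rail (track y) that spins freely on its axle: pinched by its ends from above, it lets the lever swing. At lever angle q it is at hinge + (-90 cos q along track x, +90 sin q up) mm, so 58 mm above the bench when down. Pushed towards the dock while up, the lever rests on its stop and the carriage slides.
- dock: Grey dock fixed over the far end of the rail, 82 mm wide, 68 mm high. Origin on the track's axis at bench height, x as the track's. A brass plunger (yellow ring, 40 mm above the bench) points at the carriage. Its tip when out is at dock x = -35 mm, but the head is shifted by an unreported setting of up to 14 mm either way. 2 N at first touch, 1.5 N more per mm, stroke 6 mm, then a hard stop.
- cup_centre (a point): Centre of a loose specimen cup with red lid, 62 mm wide, 66 mm high, on the far side of the rail; bystander.
- bottle_centre (a point): Centre of a loose small reagent bottle with blue cap, 46 mm wide, 96 mm high, on the far side of the rail; bystander.
- dish_centre (a point): Centre of a loose pink petri dish, 91 mm wide, 15 mm high, on the robot's side of the rail; bystander.

How it is judged:
By the outcome, as a careful person would: the job done as asked, in the order asked, and still so for the second after the job is handed in, with the robot touching nothing.
It also fails if it takes over 72 s, if anything falls off the work surface, if the arm or the gripper's body presses on something with over 40 N, if the wrist force passes 120 N, or if a joint passes its speed limit or range.

## Working session

There is one attempt and no reset: what is moved stays moved. The work goes in short steps, Python scripts to look and compute and a tool call to move; the robot and the scene stay as the last step left them, time stands still between calls to the robot, and variables do not carry over. Pictures are saved under pics/ and viewed, at most 10 in all, crops included, and the job is handed in when it is done.

Besides the shell and the picture viewer there is one more tool, called after "Call:" by a JSON object that holds its "fn" and its "kwargs", one argument or row to a line. drive_tool: Moves the arm, as the interface text tells. Its arguments: {"type":"object","properties":{"commands":{"type":"array"},"grip_force":{"type":"number"}},"required":["commands"]}

```bash
ls; mkdir -p pics; python3 - <<'E'
from plant import r
import cv2, numpy as np
s=r.get_state(); print(s)
for c in ("scene","top"):
    d=r.capture(c); cv2.imwrite(f"pics/{c}1.png",d["frame"][:,:,::-1]); print(c,d["fx"],d["fy"],d["cx"],d["cy"],d["D"]); print(np.round(d["world_from_camera"],3))
    for n in ("tray","track","dock","brake_lever","lever_knob"):
        t=r.trace(n,c); print(n,[(round(x["score"],2),x["extent"]) for x in t[:2]])
E
```

```text
pics
{'time_s': 0.0, 'joints': array([ 9.23093426e+01,  2.05908358e+01,  6.34269628e-01, -2.10449707e-02,
       -7.01354266e+01, -1.65069949e+01]), 'qd': array([-0.02137368, -0.02002376,  0.02422552, -0.05355446, -0.02069788,
       -0.06280551]), 'joint_torque': array([ 1.57304448e-04, -5.82718956e+01,  2.93048841e+01,  6.99746355e+00,
        6.73916191e-03, -1.53012897e-04]), 'tcp_pos': array([0.16545479, 0.65390646, 0.22563031]), 'eef_rot': array([ 1.79906177e+02, -7.17248988e-03, -1.42048134e+01]), 'contact_force': array([-0.45869125, -0.36046504,  0.29757304]), 'moment': array([ 0.01004837,  0.00486885, -0.00371849]), 'gripper_force': 0.0, 'gripper_width': 0.0875200619073934}
scene 521.7037901353682 521.7037901353682 319.9080587903582 234.40354825596918 [0.0203698 0.        0.        0.        0.       ]
[[-0.645 -0.586  0.491  0.168]
 [-0.764  0.497 -0.411  0.527]
 [-0.003 -0.64  -0.768  0.722]
 [ 0.     0.     0.     1.   ]]
tray [(0.88, [320.7, 186.1, 413.6, 275.0])]
track [(0.63, [225.0, 179.2, 469.0, 340.3])]
dock [(0.88, [234.9, 270.1, 290.6, 329.5])]
brake_lever [(0.8, [385.8, 183.2, 436.6, 223.5]), (0.36, [341.2, 290.8, 401.6, 351.0])]
lever_knob [(0.59, [383.1, 183.6, 440.1, 225.5])]
top 592.4173431809086 592.4173431809086 320.23402320421843 227.22958971265746 [-0.11100987  0.          0.          0.          0.        ]
[[ 0.009 -0.996  0.092  0.492]
 [-1.    -0.008  0.006  0.159]
 [-0.006 -0.092 -0.996  1.12 ]
 [ 0.     0.     0.     1.   ]]
tray [(0.69, [325.5, 212.8, 394.9, 281.8])]
track [(0.95, [218.3, 209.6, 473.7, 282.0]), (0.48, [306.9, 131.5, 337.0, 173.8])]
dock [(0.67, [225.8, 216.2, 267.5, 262.2])]
brake_lever [(0.6, [383.8, 241.3, 442.3, 261.5])]
lever_knob [(0.86, [379.7, 239.1, 439.5, 261.1])]
```

View pics/scene1.png

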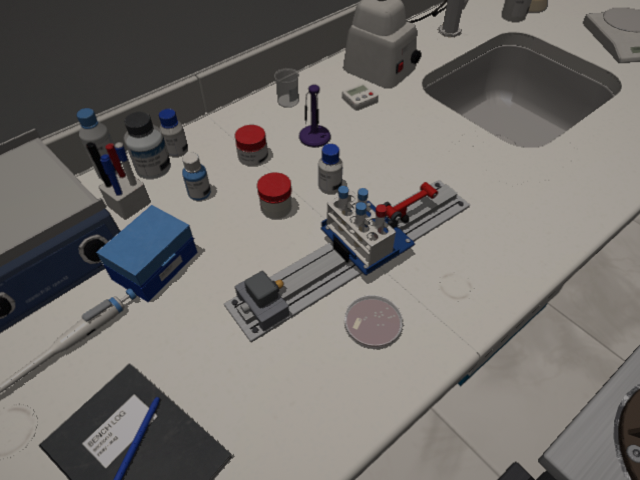

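View pics/top1.png

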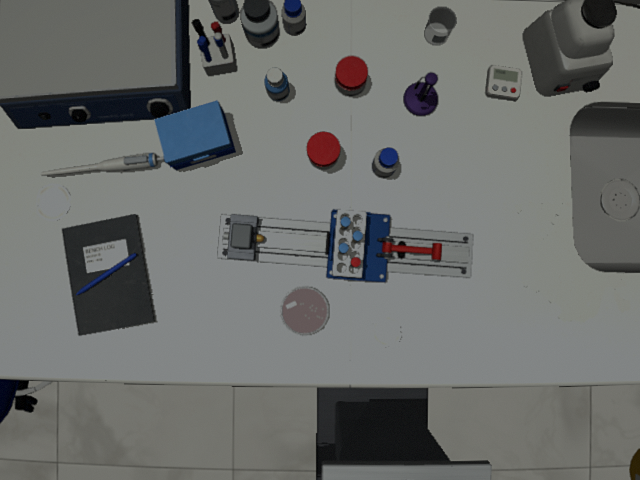

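The scene camera shows the carriage with its lever near-level, knob at about (430,190), the dock at (262,298) and the dish at (373,321). In the top view the track spans columns 218–473, with the plunger ring at (261,239) and the knob at (437,251). I'll enlarge the top view to read the corners.

```bash
python3 - <<'E'
import cv2
i=cv2.imread("pics/top1.png")[195:295,210:480]
i=cv2.resize(i,None,fx=2.96,fy=2.96,interpolation=cv2.INTER_CUBIC); cv2.imwrite("pics/topcrop.png",cv2.convertScaleAbs(i,alpha=1.3)); print(i.shape)
j=cv2.imread("pics/scene1.png")[165:345,215:485]
j=cv2.resize(j,None,fx=2.96,fy=2.96,interpolation=cv2.INTER_CUBIC); cv2.imwrite("pics/scenecrop.png",cv2.convertScaleAbs(j,alpha=1.3))
E
```

```text
(296, 799, 3)
```

View pics/topcrop.png

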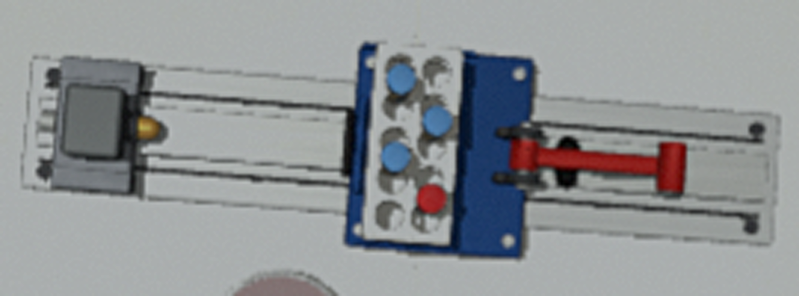

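View pics/scenecrop.png

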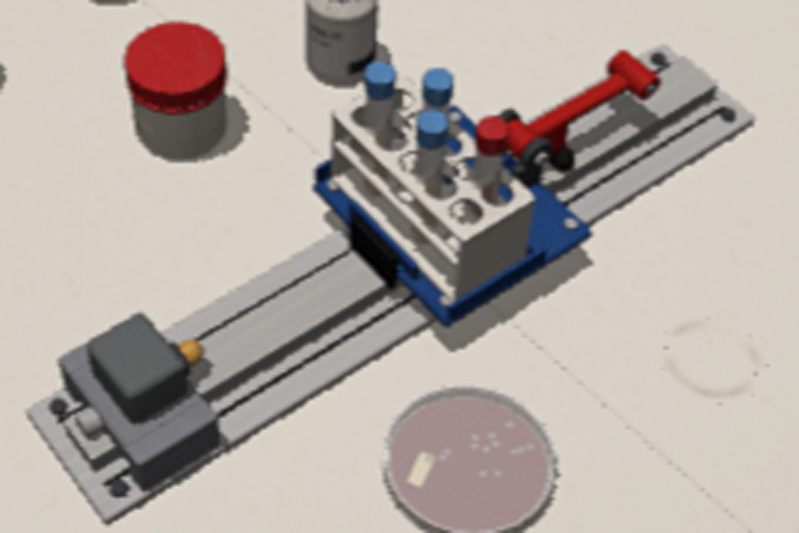

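The top crop shows the plate corners at (32,57), (779,115), (772,243), (23,187), the knob centre at (671,168) and the plunger tip at about (160,129). The scene crop shows the knob at (634,74), the plunger tip at (203,351), and plate corners at (30,410), (108,522), (752,120), (665,47).

```bash
cat > h.py <<'E'
import numpy as np, cv2
from scipy.optimize import least_squares
def proj(d,P):
    M=np.linalg.inv(d["world_from_camera"]); K=np.array([[d["fx"],0,d["cx"]],[0,d["fy"],d["cy"]],[0,0,1]])
    return cv2.projectPoints(np.float64(P).reshape(-1,1,3),cv2.Rodrigues(M[:3,:3])[0],M[:3,3],K,np.float64(d["D"]))[0].reshape(-1,2)
def world(p,P):
    P=np.atleast_2d(P); c,s=np.cos(p[2]),np.sin(p[2])
    return np.c_[p[0]+c*P[:,0]-s*P[:,1],p[1]+s*P[:,0]+c*P[:,1],P[:,2]]
E
python3 - <<'E'
from h import *
from plant import r
T=r.capture("top"); S=r.capture("scene")
o=lambda L,x,y:np.array([x,y])+np.array(L)/2.96
# dock end is -? order: top-left, bottom-left(dock end), right-bottom, right-top
top=o([(32,57),(23,187),(772,243),(779,115),(671,168),(160,129),(537,60),(522,257),(345,243),(362,44)],210,195)
sc=o([(108,522),(752,120),(665,47),(634,74),(203,351),(592,233),(447,318),(318,180)],215,165)
def pts(p):
    x,y,a,s,q,t=p
    cor=lambda u,v,z:[u,v,z]
    A,B,C,D=[.24,-.042,.008],[.24,.042,.008],[-.24,.042,.008],[-.24,-.042,.008]
    k=[s-.05-.09*np.cos(q),0,.058+.09*np.sin(q)]
    pl=[t,0,.04]
    tr=lambda u,v:[s+u*.055,v*.063,.034]
    return A,B,C,D,k,pl,tr
def res(p,full=False):
    A,B,C,D,k,pl,tr=pts(p)
    # dock points to +y world (image left); robot side (image bottom, low x) : track y dir = x rot90 -> -x world
    wt=world(p,[A,B,C,D,k,pl,tr(-1,-1),tr(-1,1),tr(1,1),tr(1,-1)])
    ws=world(p,[B,C,D,k,pl,tr(-1,1),tr(1,1),tr(1,-1)])
    e=np.vstack([proj(T,wt)-top,proj(S,ws)-sc])
    return e if full else e.ravel()
f=least_squares(res,[.49,.16,np.pi/2,0,0.1,.17],loss="soft_l1")
p=f.x; print(np.round(p,4),"yaw",np.degrees(p[2]),"q",np.degrees(p[4])); print(np.round(res(p,True),1))
A,B,C,D,k,pl,tr=pts(p); print("knob",world(p,k),"plunger",world(p,pl),"hinge",world(p,[p[3]-.05,0,.058]))
print("carriage at touch",p[5]-.06)
for n in("cup_centre","bottle_centre","dish_centre"):
    t=r.trace(n,"top")[:1]; print(n,[x["extent"] for x in t])
E
```

```text
[ 0.5587  0.1186  1.5019 -0.024  -0.0302  0.1504] yaw 86.05427015341458 q -1.727843627018229
[[ 0.   0.4]
 [-1.   0.6]
 [-0.   1.3]
 [ 0.1  0.2]
 [ 0.3  0.1]
 [ 0.1  0.5]
 [-0.3 -0.3]
 [ 0.2  1.4]
 [-0.   1.6]
 [-0.5  0.5]
 [-1.4 -1.4]
 [ 1.2 -2. ]
 [-1.3 -2.7]
 [-0.4 -0. ]
 [-0.9 -2.8]
 [ 1.3 -2.3]
 [ 0.   0.3]
 [-2.4 -0.6]]
knob [[ 0.54742674 -0.04500433  0.05528632]] plunger [[0.5690607  0.26864465 0.04      ]] hinge [[0.55361697 0.04474152 0.058     ]]
carriage at touch 0.0904479224617653
cup_centre [[310.0, 129.2, 340.9, 170.2]]
bottle_centre [[373.6, 149.0, 397.6, 177.6]]
dish_centre [[279.4, 287.9, 327.5, 333.0]]
```

Call:
{"fn": "drive_tool", "kwargs": {
  "commands": [
    {"hand": 0,"tx": 0.3333,"ty": -0.6,"tz": 0,"turn": -0.45},
    {"hand": 0,"tx": 0.3333,"ty": -0.6,"tz": 0,"turn": -0.45},
    {"hand": 0,"tx": 0.3333,"ty": -0.6,"tz": 0,"turn": -0.45},
    {"hand": 0,"tx": 0.3333,"ty": -0.6,"tz": 0,"turn": -0.45},
    {"hand": 0,"tx": 0.3333,"ty": -0.6,"tz": 0,"turn": -0.45},
    {"hand": 0,"tx": 0.3333,"ty": -0.6,"tz": 0,"turn": -0.45},
    {"hand": 0,"tx": 0.3333,"ty": -0.6,"tz": 0,"turn": -0.45},
    {"hand": 0,"tx": 0.3333,"ty": -0.6,"tz": 0,"turn": -0.45},
    {"hand": 0,"tx": 0.3333,"ty": -0.6,"tz": 0,"turn": -0.45},
    {"hand": 0,"tx": 0.3333,"ty": -0.6,"tz": 0,"turn": -0.45}
  ],
  "grip_force": 30
}}

```text
time_s: 1.85
tcp_pos: [0.3663, 0.2929, 0.227]
eef_rot: [-179.9, 0.0, -54.9]
contact_force: [0.7, -0.3, -0.2]
gripper_width: 0.0878
gripper_force: 0.0
```

Call:
{"fn": "drive_tool", "kwargs": {
  "commands": [
    {"hand": 0,"tx": 0.3018,"ty": -0.5632,"turn": -0.434},
    {"hand": 0,"tx": 0.3018,"ty": -0.5632,"turn": -0.434},
    {"hand": 0,"tx": 0.3018,"ty": -0.5632,"turn": -0.434},
    {"hand": 0,"tx": 0.3018,"ty": -0.5632,"turn": -0.434},
    {"hand": 0,"tx": 0.3018,"ty": -0.5632,"turn": -0.434},
    {"hand": 0,"tx": 0.3018,"ty": -0.5632,"turn": -0.434},
    {"hand": 0,"tx": 0.3018,"ty": -0.5632,"turn": -0.434},
    {"hand": 0,"tx": 0.3018,"ty": -0.5632,"turn": -0.434},
    {"hand": 0,"tx": 0.3018,"ty": -0.5632,"turn": -0.434},
    {"hand": 0,"tx": 0.3018,"ty": -0.5632,"turn": -0.434}
  ]
}}

```text
invalid input
```

```bash
python3 - <<'E'
from plant import r
import cv2, numpy as np
s=r.get_state(); print(s["tcp_pos"],s["eef_rot"],s["contact_force"])
d=r.capture("wrist"); cv2.imwrite("pics/w1.png",d["frame"][:,:,::-1])
np.save("Ttc.npy",d["T_tool_cam"]); print(np.round(d["T_tool_cam"],3),d["fx"],d["cx"],d["cy"])
t=r.trace("lever_knob","wrist"); print([(x["score"],x["extent"]) for x in t])
from h import *
from scipy.spatial.transform import Rotation as R
M=np.eye(4);M[:3,:3]=R.from_euler("xyz",s["eef_rot"],degrees=True).as_matrix();M[:3,3]=s["tcp_pos"]
d["world_from_camera"]=M@d["T_tool_cam"]
p=[.5587,.1186,1.5019]
print(proj(d,world(p,[[-.164,-.015,.0553],[-.164,.015,.0553],[-.164,0,.0553],[-.24,.042,.008],[-.24,-.042,.008]])))
E
```

```text
[0.36629815 0.292868   0.22702764] [-1.79948579e+02  2.34590423e-02 -5.48629368e+01] [ 0.65565105 -0.25909568 -0.18611713]
[[-0.001 -0.965 -0.263  0.07 ]
 [ 1.    -0.002  0.     0.001]
 [-0.    -0.263  0.965 -0.159]
 [ 0.     0.     0.     1.   ]] 337.7922592313284 321.3234482593763 237.93533344730068
[]
[[ 361.6195334  -234.38229934]
 [ 389.605976   -213.57576276]
 [ 375.62555913 -224.2240451 ]
 [ 451.73685484 -207.84270144]
 [ 383.72634705 -257.6321487 ]]
```

View pics/w1.png

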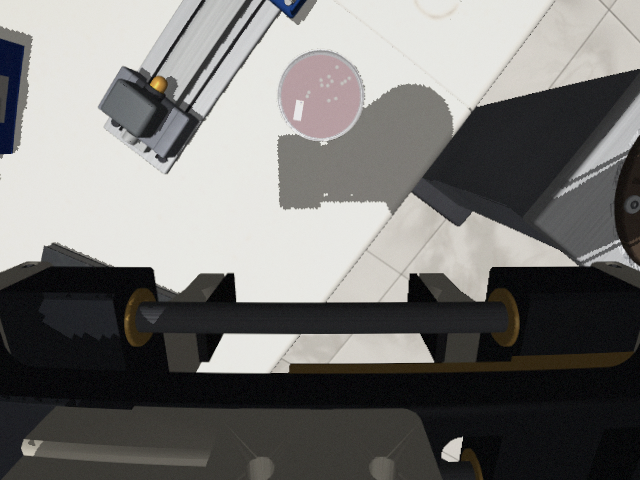

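The move was refused because `tz` was missing. The wrist view, still from the halfway pose, shows the dock with its plunger at (158,85) and the dish at (320,95).

Call:
{"fn": "drive_tool", "kwargs": {
  "commands": [
    {"hand": 0,"tx": 0.3018,"ty": -0.5632,"tz": 0,"turn": -0.434},
    {"hand": 0,"tx": 0.3018,"ty": -0.5632,"tz": 0,"turn": -0.434},
    {"hand": 0,"tx": 0.3018,"ty": -0.5632,"tz": 0,"turn": -0.434},
    {"hand": 0,"tx": 0.3018,"ty": -0.5632,"tz": 0,"turn": -0.434},
    {"hand": 0,"tx": 0.3018,"ty": -0.5632,"tz": 0,"turn": -0.434},
    {"hand": 0,"tx": 0.3018,"ty": -0.5632,"tz": 0,"turn": -0.434},
    {"hand": 0,"tx": 0.3018,"ty": -0.5632,"tz": 0,"turn": -0.434},
    {"hand": 0,"tx": 0.3018,"ty": -0.5632,"tz": 0,"turn": -0.434},
    {"hand": 0,"tx": 0.3018,"ty": -0.5632,"tz": 0,"turn": -0.434},
    {"hand": 0,"tx": 0.3018,"ty": -0.5632,"tz": 0,"turn": -0.434}
  ]
}}

```text
time_s: 2.95
tcp_pos: [0.5471, -0.043, 0.2258]
eef_rot: [179.9, -0.0, -93.8]
contact_force: [-0.0, 0.4, 0.7]
gripper_width: 0.0875
gripper_force: 0.0
```

```bash
cat > w.py <<'E'
from plant import r
from h import *
from scipy.spatial.transform import Rotation as R
def wrist():
    s=r.get_state(); d=r.capture("wrist")
    M=np.eye(4);M[:3,:3]=R.from_euler("xyz",s["eef_rot"],degrees=True).as_matrix();M[:3,3]=s["tcp_pos"]
    d["world_from_camera"]=M@d["T_tool_cam"]; return s,d
def ray(d,uv,z):
    K=np.array([[d["fx"],0,d["cx"]],[0,d["fy"],d["cy"]],[0,0,1]])
    n=cv2.undistortPoints(np.float64([[uv]]),K,np.float64(d["D"]))[0,0]
    W=d["world_from_camera"]; v=W[:3,:3]@[n[0],n[1],1]; return W[:3,3]+v*(z-W[2,3])/v[2]
E
python3 - <<'E'
from w import *
s,d=wrist(); print(s["tcp_pos"],s["eef_rot"],s["contact_force"])
cv2.imwrite("pics/w2.png",d["frame"][:,:,::-1])
t=r.trace("lever_knob","wrist"); print([(x["score"],x["extent"]) for x in t])
p=[.5587,.1186,1.5019]
print(proj(d,world(p,[[-.164,-.015,.0553],[-.164,.015,.0553],[-.164,0,.0553],[-.24,.042,.008],[-.24,-.042,.008]])))
E
```

```text
[ 0.54708712 -0.04302123  0.22577718] [ 1.79928853e+02 -1.39982515e-02 -9.37853586e+01] [-0.00984545  0.36589336  0.73370282]
[(0.82, [305.8, 207.3, 338.1, 303.2])]
[[304.94203826 217.61918009]
 [335.09627714 217.65032168]
 [320.01972418 217.63234541]
 [359.15344812 139.60807789]
 [281.1561284  139.50806668]]
```

View pics/w2.png

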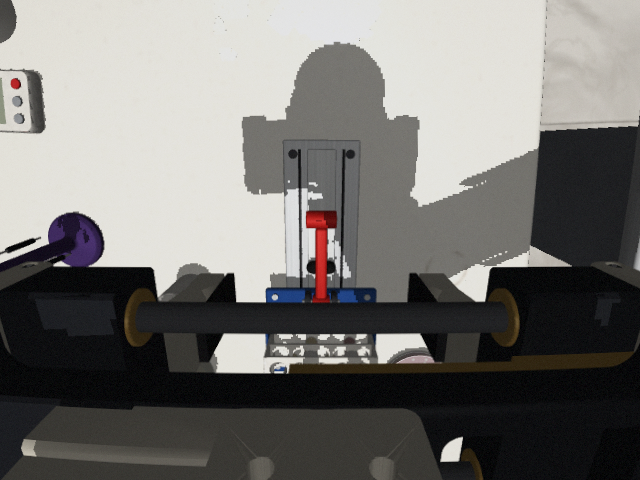

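The wrist view shows the knob at columns 306–337, row 219, within about 1 px of where the fit puts it. I'll descend and pinch.

Call:
{"fn": "drive_tool", "kwargs": {
  "commands": [
    {"hand": 0,"tx": 0,"ty": -0.001,"tz": -0.08,"turn": 0},
    {"hand": 0,"tx": 0,"ty": -0.001,"tz": -0.16,"turn": 0},
    {"hand": 0,"tx": 0,"ty": -0.001,"tz": -0.24,"turn": 0},
    {"hand": 0,"tx": 0,"ty": -0.001,"tz": -0.29,"turn": 0},
    {"hand": 0,"tx": 0,"ty": -0.001,"tz": -0.317,"turn": 0},
    {"hand": 0,"tx": 0,"ty": -0.001,"tz": -0.317,"turn": 0},
    {"hand": 0,"tx": 0,"ty": -0.001,"tz": -0.317,"turn": 0}
  ]
}}

```text
time_s: 3.75
tcp_pos: [0.547, -0.043, 0.037]
eef_rot: [-180.0, -0.0, -93.6]
contact_force: [0.4, 0.9, 0.5]
gripper_width: 0.0878
gripper_force: 0.0
```

Call:
{"fn": "drive_tool", "kwargs": {
  "commands": [
    {"hand": 1,"tx": 0,"ty": 0,"tz": 0,"turn": 0},
    {"hand": 1,"tx": 0,"ty": 0,"tz": 0,"turn": 0},
    {"hand": 1,"tx": 0,"ty": 0,"tz": 0,"turn": 0},
    {"hand": 1,"tx": 0,"ty": 0,"tz": 0,"turn": 0},
    {"hand": 1,"tx": 0,"ty": 0,"tz": 0,"turn": 0},
    {"hand": 1,"tx": 0,"ty": 0,"tz": 0,"turn": 0},
    {"hand": 1,"tx": 0,"ty": 0,"tz": 0,"turn": 0},
    {"hand": 1,"tx": 0,"ty": 0,"tz": 0,"turn": 0}
  ],
  "grip_force": 30
}}

```text
time_s: 4.55
tcp_pos: [0.5468, -0.0442, 0.0364]
eef_rot: [-180.0, -0.0, -93.8]
contact_force: [3.4, -1.9, -2.3]
gripper_width: 0.0299
gripper_force: 30.1
```

Call:
{"fn": "drive_tool", "kwargs": {
  "commands": [
    {"hand": 1,"tx": 0,"ty": 0.0007,"tz": 0.0195,"turn": 0},
    {"hand": 1,"tx": 0.0003,"ty": 0.0047,"tz": 0.0417,"turn": 0},
    {"hand": 1,"tx": 0.0008,"ty": 0.0118,"tz": 0.0628,"turn": 0},
    {"hand": 1,"tx": 0.0013,"ty": 0.0183,"tz": 0.0763,"turn": 0},
    {"hand": 1,"tx": 0.0018,"ty": 0.0261,"tz": 0.0892,"turn": 0},
    {"hand": 1,"tx": 0.0024,"ty": 0.0351,"tz": 0.1012,"turn": 0},
    {"hand": 1,"tx": 0.0031,"ty": 0.0454,"tz": 0.1122,"turn": 0},
    {"hand": 1,"tx": 0.0037,"ty": 0.053,"tz": 0.1192,"turn": 0},
    {"hand": 1,"tx": 0.0037,"ty": 0.053,"tz": 0.1192,"turn": 0},
    {"hand": 1,"tx": 0.0037,"ty": 0.053,"tz": 0.1192,"turn": 0}
  ]
}}

```text
time_s: 5.55
tcp_pos: [0.5487, -0.0118, 0.107]
eef_rot: [180.0, 0.0, -93.8]
contact_force: [6.9, 0.2, -14.6]
gripper_width: 0.03
gripper_force: 30.0
```

Call:
{"fn": "drive_tool", "kwargs": {
  "commands": [
    {"hand": 1,"tx": 0.0012,"ty": 0.01,"tz": -0.0008,"turn": 0},
    {"hand": 1,"tx": 0.003,"ty": 0.033,"tz": -0.0008,"turn": 0},
    {"hand": 1,"tx": 0.0046,"ty": 0.057,"tz": -0.0008,"turn": 0},
    {"hand": 1,"tx": 0.0063,"ty": 0.081,"tz": -0.0008,"turn": 0},
    {"hand": 1,"tx": 0.0079,"ty": 0.105,"tz": -0.0008,"turn": 0},
    {"hand": 1,"tx": 0.0096,"ty": 0.129,"tz": -0.0008,"turn": 0},
    {"hand": 1,"tx": 0.0108,"ty": 0.148,"tz": -0.0008,"turn": 0},
    {"hand": 1,"tx": 0.0117,"ty": 0.16,"tz": -0.0008,"turn": 0},
    {"hand": 1,"tx": 0.0121,"ty": 0.166,"tz": -0.0008,"turn": 0},
    {"hand": 1,"tx": 0.0121,"ty": 0.166,"tz": -0.0008,"turn": 0}
  ]
}}

```text
time_s: 6.55
tcp_pos: [0.5558, 0.0878, 0.1067]
eef_rot: [179.9, -0.0, -93.7]
contact_force: [5.4, 0.3, -10.0]
gripper_width: 0.0296
gripper_force: 30.0
```

```bash
python3 - <<'E'
from plant import r
import cv2
for c in("top","scene"):
    d=r.capture(c); cv2.imwrite(f"pics/{c}2.png",d["frame"][:,:,::-1])
a=cv2.imread("pics/scene2.png")[165:345,215:485]; b=cv2.imread("pics/top2.png")[205:285,210:480]
import numpy as np
i=np.vstack([a,b[:20*0+80]]); i=cv2.resize(i,None,fx=2.3,fy=2.3,interpolation=cv2.INTER_CUBIC); cv2.imwrite("pics/c2.png",cv2.convertScaleAbs(i,alpha=1.3)); print(i.shape)
E
```

```text
(598, 621, 3)
```

View pics/c2.png

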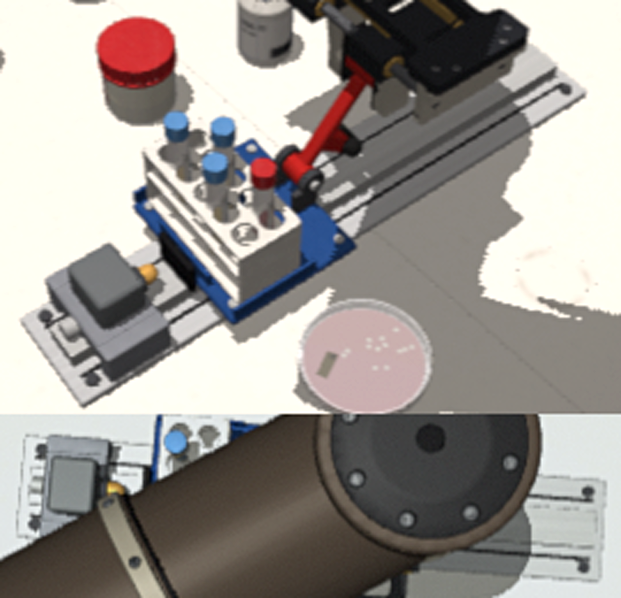

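The lever is up against its stop. In the scene crop there's a clear gap of roughly 14 mm between the plunger at (148,271) and the striker at (180,262). I'll advance 9 mm, then step.

Call:
{"fn": "drive_tool", "kwargs": {
  "commands": [
    {"hand": 1,"tx": 0.001,"ty": 0.005,"tz": -0.0006,"turn": 0},
    {"hand": 1,"tx": 0.0015,"ty": 0.01,"tz": -0.0006,"turn": 0},
    {"hand": 1,"tx": 0.0017,"ty": 0.015,"tz": -0.0006,"turn": 0},
    {"hand": 1,"tx": 0.0017,"ty": 0.015,"tz": -0.0006,"turn": 0},
    {"hand": 1,"tx": 0.0017,"ty": 0.015,"tz": -0.0006,"turn": 0}
  ]
}}

```text
time_s: 7.15
tcp_pos: [0.5567, 0.0964, 0.1067]
eef_rot: [180.0, -0.0, -93.8]
contact_force: [4.4, 1.2, -12.0]
gripper_width: 0.0296
gripper_force: 30.0
```

Call:
{"fn": "drive_tool", "kwargs": {
  "commands": [
    {"hand": 1,"tx": 0.0001,"ty": 0.0017,"tz": 0,"turn": 0},
    {"hand": 1,"tx": 0.0001,"ty": 0.0017,"tz": 0,"turn": 0},
    {"hand": 1,"tx": 0.0001,"ty": 0.0017,"tz": 0,"turn": 0}
  ]
}}

```text
time_s: 7.45
tcp_pos: [0.5568, 0.0971, 0.1067]
eef_rot: [180.0, -0.0, -93.8]
contact_force: [3.3, -0.1, -13.0]
gripper_width: 0.0299
gripper_force: 30.0
```

Call:
{"fn": "drive_tool", "kwargs": {
  "commands": [
    {"hand": 1,"tx": 0.0001,"ty": 0.0017,"tz": 0,"turn": 0},
    {"hand": 1,"tx": 0.0001,"ty": 0.0017,"tz": 0,"turn": 0},
    {"hand": 1,"tx": 0.0001,"ty": 0.0017,"tz": 0,"turn": 0}
  ]
}}

```text
time_s: 7.75
tcp_pos: [0.5569, 0.0981, 0.1067]
eef_rot: [180.0, -0.0, -93.8]
contact_force: [2.7, -1.1, -13.9]
gripper_width: 0.0294
gripper_force: 30.0
```

Call:
{"fn": "drive_tool", "kwargs": {
  "commands": [
    {"hand": 1,"tx": 0.0001,"ty": 0.0017,"tz": 0,"turn": 0},
    {"hand": 1,"tx": 0.0001,"ty": 0.0017,"tz": 0,"turn": 0},
    {"hand": 1,"tx": 0.0001,"ty": 0.0017,"tz": 0,"turn": 0}
  ]
}}

```text
time_s: 8.05
tcp_pos: [0.557, 0.0993, 0.1068]
eef_rot: [180.0, -0.0, -93.8]
contact_force: [3.1, -0.9, -15.5]
gripper_width: 0.0299
gripper_force: 30.0
```

Call:
{"fn": "drive_tool", "kwargs": {
  "commands": [
    {"hand": 1,"tx": 0.0001,"ty": 0.0008,"tz": -0.0015,"turn": 0},
    {"hand": 1,"tx": 0.0001,"ty": 0.0008,"tz": -0.0015,"turn": 0},
    {"hand": 1,"tx": 0.0001,"ty": 0.0008,"tz": -0.0015,"turn": 0}
  ]
}}

```text
time_s: 8.35
tcp_pos: [0.5574, 0.0998, 0.1066]
eef_rot: [-180.0, 0.0, -93.8]
contact_force: [-0.9, -0.9, -8.6]
gripper_width: 0.0297
gripper_force: 30.0
```

Call:
{"fn": "drive_tool", "kwargs": {
  "commands": [
    {"hand": 1,"tx": 0.0001,"ty": 0.0017,"tz": 0,"turn": 0},
    {"hand": 1,"tx": 0.0001,"ty": 0.0017,"tz": 0,"turn": 0},
    {"hand": 1,"tx": 0.0001,"ty": 0.0017,"tz": 0,"turn": 0}
  ]
}}

```text
time_s: 8.65
tcp_pos: [0.5575, 0.1009, 0.1064]
eef_rot: [-180.0, 0.0, -93.7]
contact_force: [-1.5, 0.4, -5.0]
gripper_width: 0.0297
gripper_force: 30.0
```

Call:
{"fn": "drive_tool", "kwargs": {
  "commands": [
    {"hand": 1,"tx": 0.0001,"ty": 0.0017,"tz": 0,"turn": 0},
    {"hand": 1,"tx": 0.0001,"ty": 0.0017,"tz": 0,"turn": 0},
    {"hand": 1,"tx": 0.0001,"ty": 0.0017,"tz": 0,"turn": 0}
  ]
}}

```text
time_s: 8.95
tcp_pos: [0.5576, 0.1017, 0.1064]
eef_rot: [-180.0, -0.0, -93.8]
contact_force: [-1.1, -1.8, -3.1]
gripper_width: 0.0297
gripper_force: 30.0
```

Call:
{"fn": "drive_tool", "kwargs": {
  "commands": [
    {"hand": 1,"tx": 0.0001,"ty": 0.0013,"tz": 0,"turn": 0},
    {"hand": 1,"tx": 0.0001,"ty": 0.0013,"tz": 0,"turn": 0},
    {"hand": 1,"tx": 0.0001,"ty": 0.0013,"tz": 0,"turn": 0},
    {"hand": 1,"tx": 0.0001,"ty": 0.0013,"tz": 0,"turn": 0}
  ]
}}

```text
time_s: 9.35
tcp_pos: [0.5577, 0.1024, 0.1064]
eef_rot: [-180.0, -0.0, -93.8]
contact_force: [-2.2, -3.8, -0.6]
gripper_width: 0.0295
gripper_force: 30.0
```

Call:
{"fn": "drive_tool", "kwargs": {
  "commands": [
    {"hand": 1,"tx": 0.0001,"ty": 0.0013,"tz": 0,"turn": 0},
    {"hand": 1,"tx": 0.0001,"ty": 0.0013,"tz": 0,"turn": 0},
    {"hand": 1,"tx": 0.0001,"ty": 0.0013,"tz": 0,"turn": 0},
    {"hand": 1,"tx": 0.0001,"ty": 0.0013,"tz": 0,"turn": 0}
  ]
}}

```text
time_s: 9.75
tcp_pos: [0.5577, 0.1032, 0.1063]
eef_rot: [-180.0, -0.0, -93.8]
contact_force: [-2.8, -5.3, 1.3]
gripper_width: 0.0297
gripper_force: 30.0
```

Call:
{"fn": "drive_tool", "kwargs": {
  "commands": [
    {"hand": 1,"tx": 0.0001,"ty": 0.0012,"tz": -0.0002,"turn": 0},
    {"hand": 1,"tx": 0.0001,"ty": 0.0012,"tz": -0.0002,"turn": 0},
    {"hand": 1,"tx": 0.0001,"ty": 0.0012,"tz": -0.0002,"turn": 0},
    {"hand": 1,"tx": 0.0001,"ty": 0.0012,"tz": -0.0002,"turn": 0}
  ]
}}

```text
time_s: 10.15
tcp_pos: [0.5577, 0.1039, 0.1063]
eef_rot: [-180.0, -0.0, -93.8]
contact_force: [-1.9, -4.4, 1.2]
gripper_width: 0.0294
gripper_force: 30.0
```

Call:
{"fn": "drive_tool", "kwargs": {
  "commands": [
    {"hand": 1,"tx": 0.0001,"ty": 0.0012,"tz": 0,"turn": 0},
    {"hand": 1,"tx": 0.0001,"ty": 0.0012,"tz": 0,"turn": 0},
    {"hand": 1,"tx": 0.0001,"ty": 0.0012,"tz": 0,"turn": 0},
    {"hand": 1,"tx": 0.0001,"ty": 0.0012,"tz": 0,"turn": 0}
  ]
}}

```text
time_s: 10.55
tcp_pos: [0.5578, 0.1045, 0.1063]
eef_rot: [-180.0, -0.0, -93.8]
contact_force: [-1.5, -5.8, 1.4]
gripper_width: 0.0297
gripper_force: 30.0
```

Call:
{"fn": "drive_tool", "kwargs": {
  "commands": [
    {"hand": 1,"tx": 0.0001,"ty": 0.0009,"tz": 0,"turn": 0},
    {"hand": 1,"tx": 0.0001,"ty": 0.0009,"tz": 0,"turn": 0},
    {"hand": 1,"tx": 0.0001,"ty": 0.0009,"tz": 0,"turn": 0},
    {"hand": 1,"tx": 0.0001,"ty": 0.0009,"tz": 0,"turn": 0}
  ]
}}

```text
time_s: 10.95
tcp_pos: [0.5578, 0.1048, 0.1063]
eef_rot: [-180.0, -0.0, -93.8]
contact_force: [-1.8, -6.4, 2.4]
gripper_width: 0.0295
gripper_force: 30.0
```

```bash
cat > avg.py <<'E'
from plant import r
import numpy as np
F=[];P=[]
for i in range(12):
    r.capture("scene"); s=r.get_state(); F.append(s["contact_force"]); P.append(s["tcp_pos"])
print(np.round(np.mean(F,0),2),np.round(np.std(F,0),2),np.round(np.mean(P,0),5),np.round(P[-1],4),s["time_s"])
E
python3 avg.py
```

```text
[-2.05 -6.32  1.26] [0.44 0.33 0.57] [0.55779 0.10484 0.1063 ] [0.5578 0.1048 0.1063] 11.55
```

Call:
{"fn": "drive_tool", "kwargs": {
  "commands": [
    {"hand": 1,"tx": -0.0005,"ty": -0.0073,"tz": -0.007,"turn": 0},
    {"hand": 1,"tx": -0.0012,"ty": -0.0175,"tz": -0.018,"turn": 0},
    {"hand": 1,"tx": -0.0019,"ty": -0.0264,"tz": -0.03,"turn": 0},
    {"hand": 1,"tx": -0.0024,"ty": -0.0343,"tz": -0.0427,"turn": 0},
    {"hand": 1,"tx": -0.0029,"ty": -0.0409,"tz": -0.0562,"turn": 0},
    {"hand": 1,"tx": -0.0032,"ty": -0.0459,"tz": -0.0703,"turn": 0},
    {"hand": 1,"tx": -0.0035,"ty": -0.0497,"tz": -0.0848,"turn": 0},
    {"hand": 1,"tx": -0.0036,"ty": -0.0519,"tz": -0.0997,"turn": 0},
    {"hand": 1,"tx": -0.0036,"ty": -0.0519,"tz": -0.0997,"turn": 0}
  ],
  "grip_force": 45
}}

```text
time_s: 12.45
tcp_pos: [0.5554, 0.0733, 0.0456]
eef_rot: [180.0, -0.1, -93.8]
contact_force: [0.4, -7.6, -5.4]
gripper_width: 0.0295
gripper_force: 45.0
```

```bash
python3 avg.py
```

```text
[ 0.62 -8.23 -4.68] [0.55 0.42 0.69] [0.55536 0.07336 0.04565] [0.5553 0.0734 0.0456] 13.05
```

Call:
{"fn": "drive_tool", "kwargs": {
  "commands": [
    {"hand": 1,"tx": -0.0001,"ty": -0.0012,"tz": -0.001,"turn": 0},
    {"hand": 1,"tx": -0.0001,"ty": -0.0012,"tz": -0.002,"turn": 0},
    {"hand": 1,"tx": -0.0001,"ty": -0.0012,"tz": -0.002,"turn": 0},
    {"hand": 1,"tx": -0.0001,"ty": -0.0012,"tz": -0.002,"turn": 0}
  ]
}}

```text
time_s: 13.45
tcp_pos: [0.5556, 0.0729, 0.0453]
eef_rot: [-180.0, -0.0, -93.8]
contact_force: [-1.6, -7.7, 2.5]
gripper_width: 0.0294
gripper_force: 45.0
```

```bash
python3 avg.py
```

```text
[-2.19 -7.29  3.21] [0.31 0.34 0.62] [0.55563 0.0729  0.04534] [0.5556 0.0729 0.0453] 14.05
```

```bash
cat > cam.py <<'E'
from w import *
import sys
d=r.capture("scene"); f=[d["frame"].astype(float)]+[r.capture("scene")["frame"].astype(float) for _ in range(4)]
new=np.mean(f,0).astype(np.uint8)[:,:,::-1].copy(); cv2.imwrite(sys.argv[1],new)
p=[.5587,.1186,1.5019]
for ref,s0 in(("pics/scene1.png",-.024),("pics/scene2.png",None)):
    old=cv2.imread(ref)
    if s0 is None: s0=-.024+(.0878+.0442)/.9976-.0319
    # blue+red caps by template match with a perspective-free subpixel peak: patches at caps
    hs=lambda im:cv2.cvtColor(im,cv2.COLOR_BGR2HSV)
    def caps(im,s):
        c=proj(d,world(p,[s+.03,0,.125]))[0]; H=hs(im)
        m=((H[...,0]>98)&(H[...,0]<112)&(H[...,1]>90)&(H[...,2]>110)).astype(np.uint8)
        n,l,st,ce=cv2.connectedComponentsWithStats(m)
        return np.array([ce[i] for i in range(1,n) if st[i,4]>25 and np.hypot(*(ce[i]-c))<45]),c
    a,_=caps(old,s0); b,_=caps(new,.093)
    o=[]
    for u in a:
        P=ray(d,u,.128); 
        g=lambda t:proj(d,P+t*np.array([np.cos(p[2]),np.sin(p[2]),0]))[0]
        best=min(((np.hypot(*(least_squares(lambda t:g(t[0])-v,[.05]).fun)),least_squares(lambda t:g(t[0])-v,[.05]).x[0]) for v in b),key=lambda q:q[0] + (abs(q[1]+s0-.093)>.012)*99)
        o.append(best)
    print(ref,s0,len(a),len(b),np.round([(x,t*1000,(s0+t)*1000) for x,t in o],2))
E
python3 cam.py pics/scene3.png
```

```text
pics/scene1.png -0.024 3 3 [[3.2000e-01 1.1854e+02 9.4540e+01]
 [1.1000e-01 1.1831e+02 9.4310e+01]
 [2.0000e-02 1.1816e+02 9.4160e+01]]
pics/scene2.png 0.076417562149158 3 3 [[2.100e-01 1.761e+01 9.403e+01]
 [9.000e-02 1.783e+01 9.425e+01]
 [2.500e-01 1.768e+01 9.409e+01]]
```

The camera puts the carriage about 3.2 mm past first touch, which agrees with the force reading. I'll press the lever down.

Call:
{"fn": "drive_tool", "kwargs": {
  "commands": [
    {"hand": 1,"tx": 0,"ty": -0.0001,"tz": -0.003,"turn": 0},
    {"hand": 1,"tx": 0,"ty": -0.0002,"tz": -0.007,"turn": 0},
    {"hand": 1,"tx": 0,"ty": -0.0003,"tz": -0.01,"turn": 0},
    {"hand": 1,"tx": 0,"ty": -0.0003,"tz": -0.01,"turn": 0},
    {"hand": 1,"tx": 0,"ty": -0.0003,"tz": -0.01,"turn": 0}
  ]
}}

```text
time_s: 14.8
tcp_pos: [0.5556, 0.0727, 0.0393]
eef_rot: [180.0, -0.0, -93.8]
contact_force: [-1.5, -7.7, 1.9]
gripper_width: 0.0295
gripper_force: 45.0
```

Call:
{"fn": "drive_tool", "kwargs": {
  "commands": [
    {"hand": 1,"tx": 0,"ty": 0,"tz": -0.0017,"turn": 0},
    {"hand": 1,"tx": 0,"ty": 0,"tz": -0.0017,"turn": 0},
    {"hand": 1,"tx": 0,"ty": 0,"tz": -0.0017,"turn": 0}
  ]
}}

```text
time_s: 15.1
tcp_pos: [0.5556, 0.0727, 0.0383]
eef_rot: [180.0, -0.0, -93.7]
contact_force: [-1.9, -7.4, 4.2]
gripper_width: 0.0296
gripper_force: 45.0
```

Call:
{"fn": "drive_tool", "kwargs": {
  "commands": [
    {"hand": 1,"tx": 0,"ty": 0,"tz": -0.0017,"turn": 0},
    {"hand": 1,"tx": 0,"ty": 0,"tz": -0.0017,"turn": 0},
    {"hand": 1,"tx": 0,"ty": 0,"tz": -0.0017,"turn": 0}
  ]
}}

```text
time_s: 15.4
tcp_pos: [0.5557, 0.0727, 0.0374]
eef_rot: [-180.0, -0.0, -93.8]
contact_force: [-3.0, -6.9, 2.8]
gripper_width: 0.0294
gripper_force: 45.0
```

Call:
{"fn": "drive_tool", "kwargs": {
  "commands": [
    {"hand": 1,"tx": 0,"ty": 0,"tz": -0.0017,"turn": 0},
    {"hand": 1,"tx": 0,"ty": 0,"tz": -0.0017,"turn": 0},
    {"hand": 1,"tx": 0,"ty": 0,"tz": -0.0017,"turn": 0}
  ]
}}

```text
time_s: 15.7
tcp_pos: [0.5557, 0.0726, 0.0365]
eef_rot: [-180.0, -0.0, -93.7]
contact_force: [-2.4, -8.8, 5.6]
gripper_width: 0.0293
gripper_force: 45.0
```

Call:
{"fn": "drive_tool", "kwargs": {
  "commands": [
    {"hand": 1,"tx": 0,"ty": 0,"tz": -0.0017,"turn": 0},
    {"hand": 1,"tx": 0,"ty": 0,"tz": -0.0017,"turn": 0},
    {"hand": 1,"tx": 0,"ty": 0,"tz": -0.0017,"turn": 0}
  ]
}}

```text
time_s: 16.0
tcp_pos: [0.5557, 0.0723, 0.0359]
eef_rot: [-180.0, -0.1, -93.7]
contact_force: [-3.6, -9.0, 9.5]
gripper_width: 0.0295
gripper_force: 45.0
```

Call:
{"fn": "drive_tool", "kwargs": {
  "commands": [
    {"hand": 1,"tx": 0,"ty": 0,"tz": -0.001,"turn": 0},
    {"hand": 1,"tx": 0,"ty": 0,"tz": -0.001,"turn": 0},
    {"hand": 1,"tx": 0,"ty": 0,"tz": -0.001,"turn": 0}
  ]
}}

```text
time_s: 16.3
tcp_pos: [0.5558, 0.0723, 0.0357]
eef_rot: [-180.0, -0.1, -93.7]
contact_force: [-4.3, -10.0, 13.3]
gripper_width: 0.0298
gripper_force: 45.0
```

```bash
python3 avg.py; python3 cam.py pics/scene4.png
```

```text
[-4.58 -9.94 12.82] [0.45 0.41 0.56] [0.5558  0.07228 0.03571] [0.5558 0.0723 0.0357] 16.9
pics/scene1.png -0.024 3 4 [[  0.34 118.42  94.42]
 [  0.28 117.82  93.82]
 [  0.   118.05  94.05]]
pics/scene2.png 0.076417562149158 3 4 [[2.200e-01 1.750e+01 9.391e+01]
 [8.000e-02 1.734e+01 9.375e+01]
 [2.300e-01 1.757e+01 9.399e+01]]
```

Call:
{"fn": "drive_tool", "kwargs": {
  "commands": [
    {"hand": 1,"tx": 0,"ty": 0,"tz": -0.0005,"turn": 0},
    {"hand": 1,"tx": 0,"ty": 0,"tz": -0.0005,"turn": 0},
    {"hand": 1,"tx": 0,"ty": 0,"tz": -0.0005,"turn": 0},
    {"hand": 1,"tx": 0,"ty": 0,"tz": -0.0005,"turn": 0}
  ]
}}

```text
time_s: 17.55
tcp_pos: [0.5558, 0.0723, 0.0356]
eef_rot: [-180.0, -0.1, -93.7]
contact_force: [-5.0, -9.8, 15.3]
gripper_width: 0.0298
gripper_force: 45.0
```

Call:
{"fn": "drive_tool", "kwargs": {
  "commands": [
    {"hand": 0,"tx": 0,"ty": 0,"tz": -0.0005,"turn": 0},
    {"hand": 0,"tx": 0,"ty": 0,"tz": -0.0005,"turn": 0},
    {"hand": 0,"tx": 0,"ty": 0,"tz": -0.0005,"turn": 0},
    {"hand": 0,"tx": 0,"ty": 0,"tz": -0.0005,"turn": 0},
    {"hand": 0,"tx": 0,"ty": 0,"tz": -0.0005,"turn": 0},
    {"hand": 0,"tx": 0,"ty": 0,"tz": -0.0005,"turn": 0},
    {"hand": 0,"tx": 0,"ty": 0,"tz": -0.0005,"turn": 0}
  ]
}}

```text
time_s: 18.25
tcp_pos: [0.5556, 0.0734, 0.0336]
eef_rot: [180.0, 0.0, -93.8]
contact_force: [-0.0, 0.1, -0.1]
gripper_width: 0.0801
gripper_force: 0.0
```

```bash
python3 cam.py pics/scene5.png
```

```text
pics/scene1.png -0.024 3 4 [[3.6000e-01 1.1813e+02 9.4130e+01]
 [3.0000e-01 1.1763e+02 9.3630e+01]
 [3.0000e-02 1.1805e+02 9.4050e+01]]
pics/scene2.png 0.076417562149158 3 4 [[ 0.24 17.2  93.62]
 [ 0.1  17.15 93.57]
 [ 0.26 17.57 93.99]]
```

Call:
{"fn": "drive_tool", "kwargs": {
  "commands": [
    {"hand": 0,"tx": 0,"ty": 0,"tz": 0.02,"turn": 0},
    {"hand": 0,"tx": 0,"ty": 0,"tz": 0.08,"turn": 0},
    {"hand": 0,"tx": 0,"ty": 0,"tz": 0.16,"turn": 0},
    {"hand": 0,"tx": 0,"ty": 0,"tz": 0.24,"turn": 0},
    {"hand": 0,"tx": 0,"ty": -0.05,"tz": 0.3,"turn": 0},
    {"hand": 0,"tx": 0,"ty": -0.13,"tz": 0.3,"turn": 0},
    {"hand": 0,"tx": 0,"ty": -0.2,"tz": 0.3,"turn": 0},
    {"hand": 0,"tx": 0,"ty": -0.25,"tz": 0.3,"turn": 0},
    {"hand": 0,"tx": 0,"ty": -0.25,"tz": 0.3,"turn": 0},
    {"hand": 0,"tx": 0,"ty": -0.25,"tz": 0.3,"turn": 0}
  ]
}}

```text
time_s: 19.5
tcp_pos: [0.5555, -0.0774, 0.2145]
eef_rot: [-180.0, 0.0, -93.9]
contact_force: [0.3, 0.4, -0.6]
gripper_width: 0.0877
gripper_force: 0.0
```

```bash
python3 cam.py pics/scene6.png; python3 - <<'E'
import cv2
j=cv2.imread("pics/scene6.png")[165:345,215:485]
cv2.imwrite("pics/c6.png",cv2.convertScaleAbs(cv2.resize(j,None,fx=2.96,fy=2.96,interpolation=cv2.INTER_CUBIC),alpha=1.2))
E
```

```text
pics/scene1.png -0.024 3 3 [[8.0000e-02 1.1811e+02 9.4110e+01]
 [9.0000e-02 1.1771e+02 9.3710e+01]
 [4.0000e-02 1.1782e+02 9.3820e+01]]
pics/scene2.png 0.076417562149158 3 3 [[4.000e-02 1.718e+01 9.360e+01]
 [1.100e-01 1.722e+01 9.364e+01]
 [1.900e-01 1.733e+01 9.375e+01]]
```

View pics/c6.png

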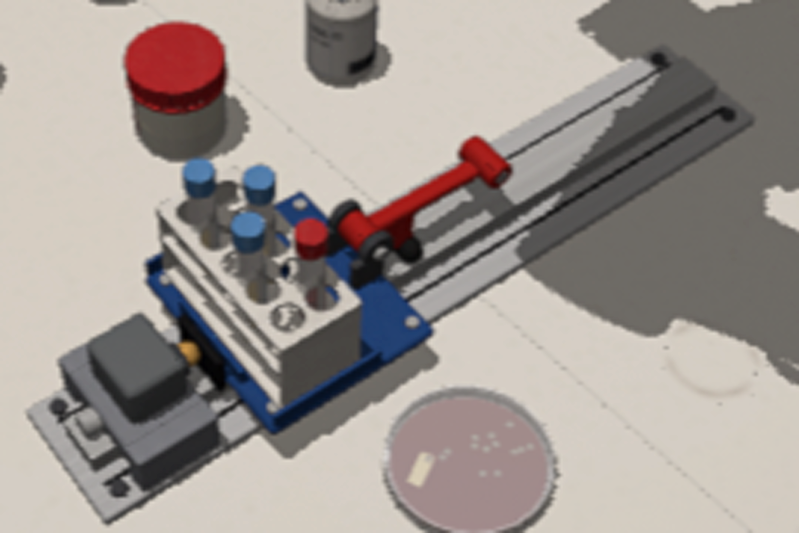

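In this last view the lever is down (knob at (485,160)) and the plunger at (190,352) is pressed by the striker. The cup, bottle and dish haven't moved, and the carriage is holding still at about 2.8 mm of stroke. I'll hand the job in.

```bash
python3 -c "
from plant import r
print(r.close_job())"
```

```text
the job is handed in; nothing more can be done
None
```

The job is handed in: the brake is locked and holds the carriage with the plunger about 2.8 mm into its 6 mm stroke (my estimate from camera and force readings), the gripper is clear, and the cup, bottle and dish stand where they were.

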